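# Open the latched gate of the transit crate that holds the fragment tin

### The job

The green tin of fragments is wanted from its transit crate. Press down the red thumb lever of that crate's gate to lift the latch bar out of its catch, swing the gate wide open (some 60 degrees or more) and let go so that the bar drops again. Leave the tin in the crate and the other crate shut.

Things in the scene. Friction and masses are not known exactly. Their poses are not given: they have to be found in the camera images.
- tin_crate: fixed grey open-topped crate, 192 wide, 190 deep, 80 mm high, holding the green tin (a like crate holds a white paste jar). Origin: centre of its underside; its -x is the front, with the gate; z up. In its frame, mm: catch post y 96 to 116, x -115 to -81, holding the bar's nose behind an outer lip, top at z 87. Nothing is within 80 mm of the gate's outer side
- tin_hinge (a point): foot of the gate's upright hinge axis, at x -94, y -88, z 0 mm in the crate's frame; turns with the gate: its y axis runs along the gate away from the hinge, -x points outward. In this frame, mm: aluminium gate panel 8 thick, x 2 to 10, y 4 to 168, top at z 70; the latch bar lies along its outer side at x -6, z 85, pivoting at y 122, where a steel ear 24 wide reaches z 96
- tin_thumb (a point): place to pinch on the red upright thumb tab of that crate's latch bar, 14 mm below its top. Tab 12 mm thick (x, square to the gate), 26 wide (y, along the gate), reaching z 135 mm, 65 above the gate's top. When shut it is at x -6, y 56, z 121 mm in the hinge's frame; bar pivot 66 mm beyond it along the gate and 36 lower: pressed, it moves in an arc about the pivot, down and slightly to the hinge
- tin_bar (a joint): turn of the latch bar about its pivot, rad: 0 lying in the catch, grows to 0.35 (stop) as the thumb tab goes down and the nose rises; the nose is clear of the catch above about 0.15. About 1 to 2 N on the tab moves it; it falls back by its own weight when released
- tin_gate (a joint): swing of that crate's gate, rad: 0 shut, grows to 1.45 (stop) as it opens outward, anticlockwise seen from above; stays where it is left. It can swing only while the bar is lifted, until the nose has passed the lip (about 0.1 rad). Less than 2 N at the tab moves it
- jar_gate (a joint): swing of the other crate's gate (the one with the white paste jar), rad: 0 shut; it must stay shut
- sample_tin: green hinged tin, 94x134x37 mm, lying in that crate; origin: centre of its underside

How it is judged:
On the way, in this order (a step that is already met when the one before it is completed fails the run):
1. the latch bar is lifted clear of the catch while the gate is still shut (value of joint tin_bar above 0.13 rad and value of joint tin_gate below 0.1 rad), for 0.1 s.
2. the gate is swung wide open (value of joint tin_gate above 0.96 rad), for 0.1 s.
At the end, for the whole second after the job is handed in: The gate of the crate with the green tin stands still, open at least 55 degrees (0.96 rad); its latch bar has dropped back (under 0.06 rad); the other crate's gate is shut (under 0.06 rad); the tin is within 30 mm of where it was (value of joint tin_gate above 0.96 rad and value of joint each of tin_bar, jar_gate below 0.06 rad and velocity of joint tin_gate below 0.05 rad/s and distance of sample_tin from where it was at the start of the episode below 0.03 m); the robot touches nothing.
It fails at once if the other crate's gate is opened (value of joint jar_gate above 0.12 rad).
It fails at once if the tin is pushed about or taken out (distance of sample_tin from where it was at the start of the episode above 0.04 m).
It also fails if it takes over 38 s, if anything falls off the work surface, if the arm or the gripper's body presses on something with over 40 N, if the wrist force passes 120 N, or if a joint passes its speed limit or range.

### The arm

A 6-joint arm with a two-finger parallel gripper is mounted at the origin on the work surface; the furniture and walls round the work are solid. World frame = base frame: x ahead of the robot, y to its left, z up, the work surface at z = 0. Lengths are in m, angles in rad, forces in N, time in s.
With the tool pointing down it reaches from about 0.25 to 0.775 m from the base axis. Payload 8.9 kg.
Tool frame: the origin (TCP) lies at the very end of the fingers, on their centre line; the grasp point (between the pads) lies 19 mm behind it; y points along the fingers, z is the direction in which the jaws open and shut, and the axes are right-handed (so a half turn about y gives the same grasp; the last joint's range is limited). The gripper opens to 85 mm and grips with 20 to 120 N. Pads are 22 mm wide; open, the fingers measure 114 mm over their backs; the gripper's body (76 mm by 85 mm) begins 54 mm behind the grasp point. The pads swing forward as they close: fully open they stand 13 mm farther back than shut.
Start: joints at [-1.475, 0.291, -0.153, 1.127, 0, 1.431], TCP at [0.122, -0.511, 0.231] pointing down, gripper open.
Joint ranges: [-2.52, 2.52], [-0.91, 1.74], [-1.3, 1.37], [-1.96, 2.02], [-1.52, 1.47], [-3.14, 3.14]. Speed limits (rad/s): [2.22, 2.22, 2.79, 3.14, 3.14, 3.14].

### API

Orientations are given as a unit quaternion [w, x, y, z].
In Python, from workcell import status, cams, job gives the robot as it stands.
- The arm moves only by the shell command python3 -m creep 'ROWS' [FORCE]. ROWS is JSON, one flat list of numbers, 7 for each row, row after row: the shift along the tool's x, y, z in cm, then the turn, a rotation vector about the tool's x, y, z in degrees, then the finger opening in cm, from 0 to 8.54. In form: [dx, dy, dz, wx, wy, wz, jaw, dx, dy, dz, wx, wy, wz, jaw, ...]. A call has 1 to 12 rows; each row shifts and turns the commanded pose from where the row before left it, along the tool's axes as they then stand; what a row does not reach is not made up. A row lasts 1/10 s, in which the tool goes at most 50 mm and 8.59 degrees, less where a joint would pass 70% of its speed; a pose out of reach is approached as far as the arm can. A call with a gripper value outside its range is refused whole. The fingers move at their own pace and stop on an object; FORCE is the grip in N (left out, the last holds). Time passes only in rows, so rows that do not move let the fingers close. It gives the time, the measured TCP pose, the force and the opening at its end, in the units of the state.
- status.sense(): the state, without advancing time (a new reading comes with each control period).
- cams.capture(name): name is "scene" or "side" or "wrist"; returns a dict with "pixels" (420x560x3 uint8, red, green, blue), "range_z" (420x560 float32, m along the optical axis (not along the pixel's ray), 0 where there is no reading), "camera_matrix" (3x3 intrinsics, pixels), "cam_to_world" (4x4, takes a point from camera to world coordinates). Camera axes: x right, y up, looking along -z (the intrinsics and any distortion apply to the point x, -y, -z); pixel columns grow to the right and rows downward; lengths in m; the calibration is good to about 2 mm. A picture is of the moment at which its call begins.
- job.finish_job(): hands the job in, once; it reports no verdict.
The state is a dict: "time": time; "q": joint angles; "joint_vel": joint speeds; "tau": joint torques, N m; "tool_pos": TCP position; "tcp_rot": TCP orientation; "ft_force": force on the tool from outside, world axes, zero at the start; "torque": the same for the moment, N m; "finger_gap": opening from 0.0 (shut) to 1.0 (fully open).
Only numpy, scipy, OpenCV 4.12 (cv2) and the standard library are available. Lean on these libraries where they do the work, as an engineer would, in place of code of your own. Each camera call takes 0.05 s, during which the arm holds its last target.

## Working session

There is one attempt and no reset: what is moved stays moved. The work goes in short steps, Python scripts to look and compute and a shell command to move; the robot and the scene stay as the last step left them, time stands still between calls to the robot, and variables do not carry over. Pictures are saved under pics/ and viewed, and the job is handed in when it is done.

```bash
mkdir -p pics; python3 - <<'E'
from workcell import status,cams
import cv2,numpy as np
s=status.sense();print({k:np.round(v,3).tolist() for k,v in s.items()})
for n in("scene","side","wrist"):
    c=cams.capture(n);np.savez(f"{n}0.npz",**c);cv2.imwrite(f"pics/{n}0.png",c["pixels"][:,:,::-1]);print(n,c["cam_to_world"].round(3).tolist())
E
ls
```

```text
{'time': 0.0, 'q': [-1.475, 0.291, -0.154, 1.127, 0.0, 1.432], 'joint_vel': [0.001, 0.001, 0.0, -0.001, -0.001, -0.0], 'tau': [0.002, -53.715, 33.137, 0.016, 0.0, -0.0], 'tool_pos': [0.122, -0.51, 0.231], 'tcp_rot': [0.083, -0.083, 0.703, -0.702], 'ft_force': [-0.921, 0.016, 0.378], 'torque': [0.012, 0.012, -0.081], 'finger_gap': 0.999}
scene [[0.88, 0.246, -0.405, 0.006], [-0.474, 0.477, -0.74, -0.913], [0.011, 0.843, 0.537, 0.77], [0.0, 0.0, 0.0, 1.0]]
side [[-0.968, 0.145, -0.206, 0.348], [-0.251, -0.612, 0.75, 0.667], [-0.017, 0.778, 0.629, 0.66], [0.0, 0.0, 0.0, 1.0]]
wrist [[0.234, 0.928, 0.291, 0.197], [-0.972, 0.224, 0.069, -0.493], [-0.001, -0.299, 0.954, 0.373], [0.0, 0.0, 0.0, 1.0]]
pics
scene0.npz
side0.npz
wrist0.npz
```

View pics/scene0.png

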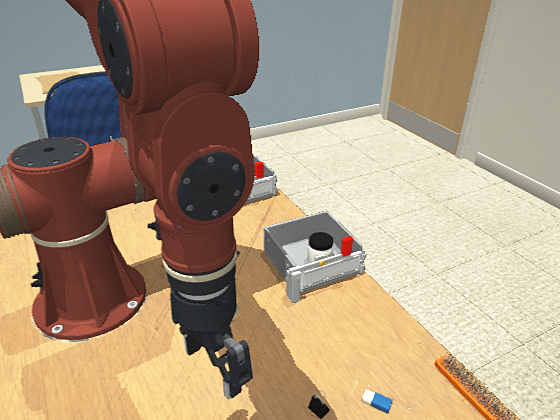

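View pics/side0.png

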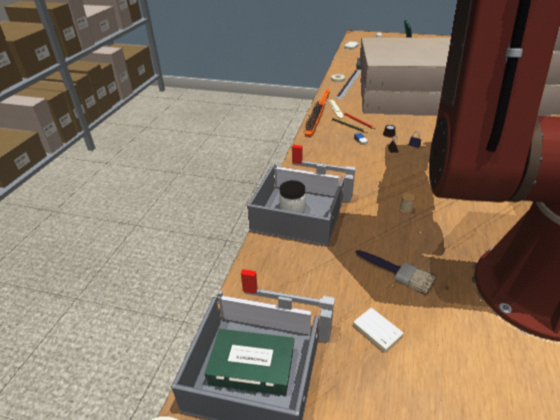

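The side view shows the green-tin crate in front, with its red tab at about (249,281), bar ear at (285,302) and catch post at (326,315). The jar crate lies beyond, with its tab at (297,153). Next I'll enlarge this and measure it.

```bash
cat >h.py <<'E'
import numpy as np
def world(c,us,vs):
    K=c["camera_matrix"];d=c["range_z"][vs,us]
    x=(us-K[0,2])/K[0,0]*d;y=(vs-K[1,2])/K[1,1]*d
    p=np.stack([x,-y,-d,np.ones_like(d)],-1)
    return (p@c["cam_to_world"].T)[...,:3]
E
python3 - <<'E'
from h import *
import cv2
c=dict(np.load("side0.npz"));im=c["pixels"].astype(int)
vs,us=np.mgrid[0:420,0:560];P=world(c,us,vs)
cv2.imwrite("pics/side0c.png",cv2.resize(c["pixels"][255:420,165:345,::-1],None,fx=4,fy=3.6,interpolation=cv2.INTER_CUBIC))
red=(im[...,0]>150)&(im[...,1]<50)&(im[...,2]<50)
n,l,st,ce=cv2.connectedComponentsWithStats(red.astype(np.uint8))
for i in range(1,n):
    if st[i,4]>60:
        p=P[l==i];print(st[i],ce[i],np.percentile(p,[2,50,98],axis=0).round(4).tolist())
# crate grid: heights
sel=(us>165)&(us<345)&(vs>255)&(P[...,2]>.02)
for z0,z1 in((.076,.084),(.066,.0745),(.0845,.092)):
    p=P[sel&(P[...,2]>z0)&(P[...,2]<z1)];print(z0,len(p),p.min(0).round(3),p.max(0).round(3))
for u,v in((220,300),(310,325),(225,302),(305,325),(332,299),(320,299),(285,300),(260,291),(310,297),(185,372),(290,410),(250,355)):
    print(u,v,P[v,u].round(4))
E
```

```text
[242 270  14   7  63] [248.15873016 272.98412698] [[0.5279, 0.2079, 0.134], [0.5388, 0.2134, 0.1365], [0.5496, 0.2169, 0.1386]]
0.076 2095 [0.391 0.207 0.076] [0.603 0.408 0.084]
0.066 1100 [0.392 0.208 0.066] [0.604 0.407 0.074]
0.0845 283 [0.391 0.192 0.085] [0.597 0.347 0.092]
220 300 [0.5946 0.2238 0.0622]
310 325 [0.4279 0.2198 0.0369]
225 302 [0.5836 0.2269 0.0635]
305 325 [0.4363 0.2231 0.0386]
332 299 [0.3952 0.1959 0.0895]
320 299 [0.4149 0.2039 0.0933]
285 300 [0.4722 0.2225 0.0962]
260 291 [0.5202 0.2122 0.0945]
310 297 [0.4462 0.1287 0.0018]
185 372 [0.5921 0.3741 0.0704]
290 410 [0.4199 0.398  0.0835]
250 355 [0.5109 0.3076 0.0454]
```

View pics/side0c.png

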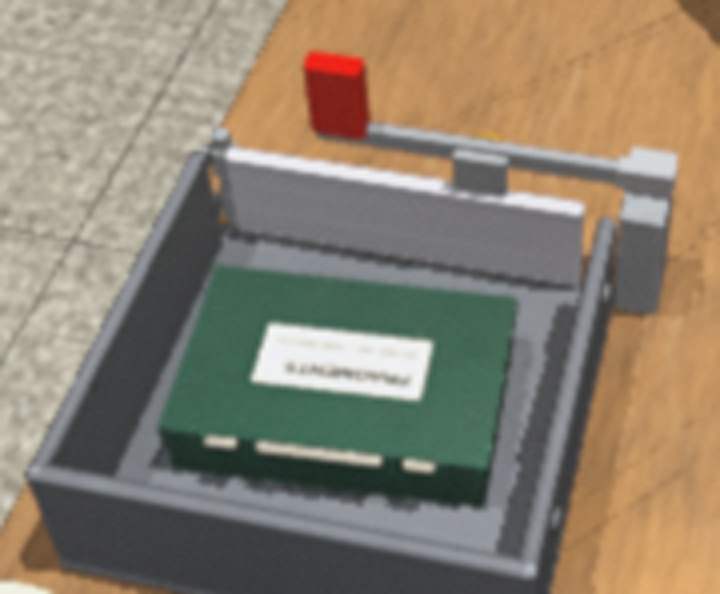

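```bash
python3 - <<'E'
from h import *
from scipy.optimize import least_squares
from scipy.spatial.transform import Rotation as R
from workcell import status
import cv2
c=dict(np.load("side0.npz"));im=c["pixels"].astype(int)
vs,us=np.mgrid[0:420,0:560];P=world(c,us,vs)
red=(im[...,0]>110)&(im[...,1]<60)&(im[...,2]<60)&(us>235)&(us<262)&(vs>260)&(vs<300)
p=P[red];p=p[p[:,2]>.09];print(len(p),p.min(0),p.max(0))
top=p[p[:,2]>.132];print("top",len(top),top.mean(0),cv2.minAreaRect((top[:,:2]*1000).astype(np.float32)))
f=p[(p[:,2]<.128)&(p[:,2]>.1)];k=np.polyfit(f[:,0],f[:,1],1);print("backface",len(f),f.mean(0),np.degrees(np.arctan(k[0])),f.min(0),f.max(0))
sel=(us>165)&(us<345)&(vs>255)
# rim points
q=P[sel&(P[...,2]>.0775)&(P[...,2]<.083)];q=q[(q[:,1]>.235)]
print("rim",cv2.minAreaRect((q[:,:2]*1000).astype(np.float32)),len(q))
cv2.imwrite("pics/r.png",cv2.resize(np.where(((P[...,2]>.0775)&(P[...,2]<.083))[...,None],[0,255,255],im[...,::-1]).astype(np.uint8)[255:,165:345],None,fx=4,fy=3.6))
g=P[sel&(P[...,2]>.035)&(P[...,2]<.067)&(P[...,1]<.235)&(P[...,1]>.205)];g=g[(g[:,0]>.43)&(g[:,0]<.58)]
k=np.polyfit(g[:,0],g[:,1],1);print("gate inner",len(g),k,np.degrees(np.arctan(k[0])),np.std(g[:,1]-np.polyval(k,g[:,0])))
# jar crate extent
s2=(us>240)&(us<360)&(vs>135)&(vs<245)&(P[...,2]>.03)&(P[...,2]<.2)
print("jar",P[s2].min(0),P[s2].max(0))
s=status.sense();print(R.from_quat(np.roll(s["tcp_rot"],-1)).as_matrix().round(3))
E
```

```text
303 [0.52660233 0.20682616 0.09097324] [0.55125208 0.21868452 0.13893178]
top 82 [0.53865694 0.21303066 0.13598396] ((538.8419799804688, 212.06240844726562), (24.31303596496582, 9.795114517211914), 3.7294023036956787)
backface 149 [0.53761231 0.21580914 0.11410357] 4.795047274565475 [0.52660233 0.20990429 0.10031092] [0.55077723 0.21790338 0.12775768]
rim ((505.18377685546875, 319.22735595703125), (192.02197265625, 173.16380310058594), 1.5003105401992798) 1645
gate inner 898 [0.02575417 0.21230583] 1.4752793539477576 0.0007717546725712324
jar [ 0.40810641 -0.23270026  0.03001618] [ 0.62866458 -0.0205045   0.13872191]
[[-0.973 -0.     0.233]
 [-0.233  0.001 -0.973]
 [-0.    -1.    -0.001]]
```

View pics/r.png

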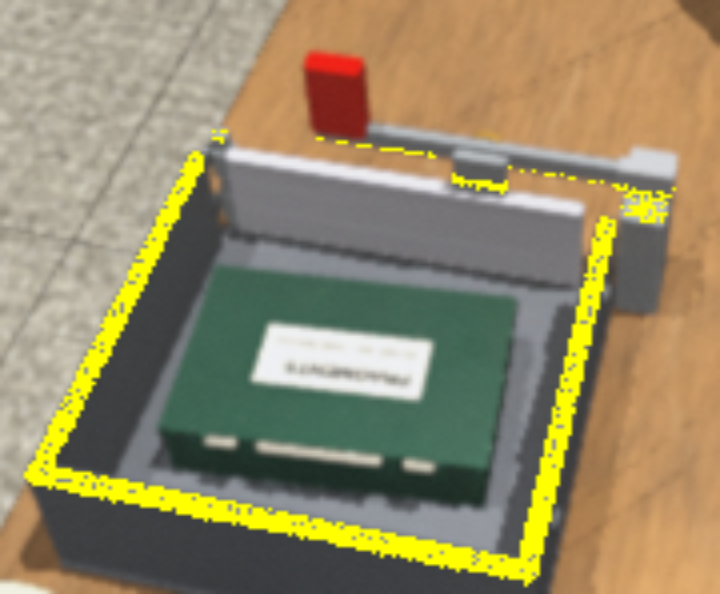

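The rim fit gives a crate yaw of +1.5°, with its depth axis close to world +y. The hinge comes out at about (0.596, 0.219) and the tab at about (0.540, 0.212), with its top at z 0.135. That matches the direct reading of the tab, and the rim width of 192 mm matches the size given. First I'll turn the tool in place so the jaws end up square to the gate and the wrist keeps range for the swing.

```bash
python3 -m creep '[0,0,0,0,-8.4,0,8.54, 0,0,0,0,-8.4,0,8.54, 0,0,0,0,-8.4,0,8.54, 0,0,0,0,-8.4,0,8.54, 0,0,0,0,-8.4,0,8.54, 0,0,0,0,-8.4,0,8.54, 0,0,0,0,-8.4,0,8.54, 0,0,0,0,-8.4,0,8.54, 0,0,0,0,-8.4,0,8.54, 0,0,0,0,-8.4,0,8.54]'
python3 -m creep '[0,0,0,0,-8.4,0,8.54, 0,0,0,0,-8.4,0,8.54, 0,0,0,0,-8.4,0,8.54, 0,0,0,0,-8.4,0,8.54, 0,0,0,0,-8.4,0,8.54, 0,0,0,0,-8.4,0,8.54, 0,0,0,0,-8.4,0,8.54, 0,0,0,0,-8.4,0,8.54, 0,0,0,0,-8.4,0,8.54, 0,0,0,0,-8.4,0,8.54]'
python3 - <<'E'
from workcell import status
from scipy.spatial.transform import Rotation as R
import numpy as np
s=status.sense();M=R.from_quat(np.roll(s["tcp_rot"],-1)).as_matrix();print(np.round(s["q"],3),np.round(s["tool_pos"],4),M.round(3))
print("cm to (.5395,.212,.23):",100*M.T@(np.array([.5395,.212,.231])-s["tool_pos"]))
E
```

```text
time: 1.15
tool_pos: [0.1221, -0.5104, 0.231]
tcp_rot: [0.533, -0.533, 0.465, -0.465]
ft_force: [1.2, -0.3, -0.1]
finger_gap: 0.997
time: 2.15
tool_pos: [0.1221, -0.5104, 0.2311]
tcp_rot: [0.707, -0.707, -0.011, 0.011]
ft_force: [0.1, 0.2, 0.2]
finger_gap: 0.993
[-1.475  0.291 -0.154  1.127  0.    -1.507] [ 0.1221 -0.5104  0.2311] [[ 1.    -0.    -0.031]
 [ 0.031  0.001  1.   ]
 [-0.    -1.     0.001]]
cm to (.5395,.212,.23): [4.39872799e+01 4.62580494e-02 7.08917500e+01]
```

```bash
python3 -m creep '[2.44,0,3.94,0,0,0,8.54, 2.44,0,3.94,0,0,0,8.54, 2.44,0,3.94,0,0,0,8.54, 2.44,0,3.94,0,0,0,8.54, 2.44,0,3.94,0,0,0,8.54, 2.44,0,3.94,0,0,0,8.54, 2.44,0,3.94,0,0,0,8.54, 2.44,0,3.94,0,0,0,8.54, 2.44,0,3.94,0,0,0,8.54]'
python3 -m creep '[2.44,0,3.94,0,0,0,8.54, 2.44,0,3.94,0,0,0,8.54, 2.44,0,3.94,0,0,0,8.54, 2.44,0,3.94,0,0,0,8.54, 2.44,0,3.94,0,0,0,8.54, 2.44,0,3.94,0,0,0,8.54, 2.44,0,3.94,0,0,0,8.54, 2.44,0,3.94,0,0,0,8.54, 2.44,0,3.94,0,0,0,8.54, 0,0,0,0,0,0,8.54]'
cat >look.py <<'E'
import sys,cv2
from h import *
from workcell import status,cams
from scipy.spatial.transform import Rotation as R
s=status.sense();M=R.from_quat(np.roll(s["tcp_rot"],-1)).as_matrix();print(np.round(s["q"],3),np.round(s["tool_pos"],4),"z-ang",np.degrees(np.arctan2(M[1,2],M[0,2])),M.round(3).tolist())
for n in sys.argv[2:]:
    c=cams.capture(n);np.savez(f"{n}{sys.argv[1]}.npz",**c);cv2.imwrite(f"pics/{n}{sys.argv[1]}.png",c["pixels"][:,:,::-1])
E
python3 look.py 1 side wrist
```

```text
time: 3.05
tool_pos: [0.3332, -0.1488, 0.2314]
tcp_rot: [-0.707, 0.707, 0.009, -0.009]
ft_force: [0.6, -0.8, -0.2]
finger_gap: 1.001
time: 4.05
tool_pos: [0.5449, 0.2137, 0.23]
tcp_rot: [0.707, -0.707, -0.01, 0.01]
ft_force: [-0.5, -0.8, 0.4]
finger_gap: 0.995
[2.480e-01 4.070e-01 1.300e-02 1.177e+00 1.000e-03 2.190e-01] [0.5449 0.2137 0.23  ] z-ang 91.6622746742595 [[1.0, -0.0, -0.029], [0.029, 0.001, 1.0], [-0.0, -1.0, 0.001]]
```

View pics/side1.png

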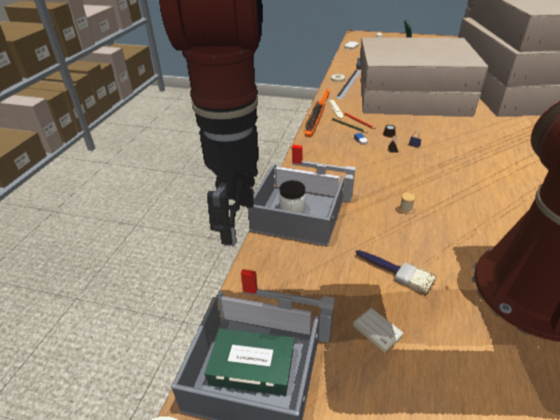

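View pics/wrist1.png

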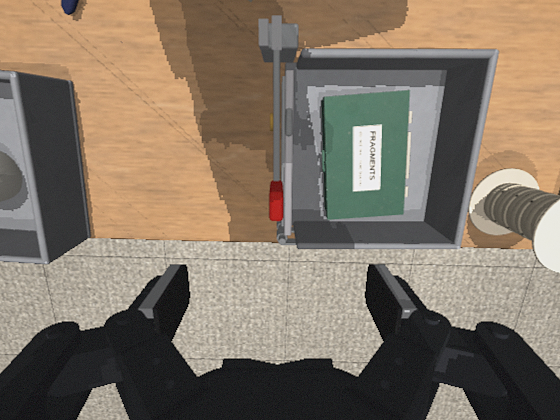

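The wrist view shows the tab at (276,201), between the finger lines at about x=188 and x=367, with the gate shut and the bar in its catch. I'll cross-check the tab position using wrist depth.

```bash
python3 - <<'E'
from h import *
import cv2
from workcell import status
for n in("wrist1","side1"):
    c=dict(np.load(n+".npz"));im=c["pixels"].astype(int)
    vs,us=np.mgrid[0:420,0:560];P=world(c,us,vs)
    m=(im[...,0]>100)&(im[...,1]<60)&(im[...,2]<60)&(P[...,1]>.15)&(P[...,2]>.05)
    p=P[m]
    p=p[p[:,2]>.128];print(n,len(p),p.mean(0).round(4),cv2.minAreaRect((p[:,:2]*1000).astype(np.float32)))
c=dict(np.load("wrist1.npz"));P=world(c,us,vs)
for z0,z1,t in((.064,.075,"gate top"),(.078,.092,"bar")):
    g=P[(P[...,2]>z0)&(P[...,2]<z1)&(us<300)&(us>260)&(vs>60)&(vs<180)];print(t,len(g),np.percentile(g,[5,50,95],axis=0).round(4).tolist())
E
```

```text
wrist1 401 [0.5374 0.2097 0.1347] ((509.64825439453125, 208.46475219726562), (83.33599090576172, 10.755138397216797), 1.9751542806625366)
side1 104 [0.5364 0.218  0.1397] ((449.9376220703125, 438.0551452636719), (22.661165237426758, 501.8218078613281), 21.461549758911133)
gate top 869 [[0.4318, 0.2143, 0.0643], [0.4783, 0.2194, 0.0686], [0.5249, 0.2243, 0.0701]]
bar 775 [[0.4282, 0.2042, 0.089], [0.4709, 0.2082, 0.0907], [0.5191, 0.2112, 0.0917]]
```

```bash
python3 -m creep '[-0.6,0,-0.25,0,0,0,8.54, 0,3,0,0,0,0,8.54, 0,3,0,0,0,0,8.54, 0,3,0,0,0,0,8.54, 0,2,0,0,0,0,8.54, 0,1.6,0,0,0,0,8.54, 0,0,0,0,0,0,8.54]'; python3 look.py 2 wrist
```

```text
time: 4.85
tool_pos: [0.5351, 0.2051, 0.1039]
tcp_rot: [-0.707, 0.707, 0.007, -0.01]
ft_force: [-0.5, -0.2, -0.3]
finger_gap: 1.002
[ 0.239  0.482 -0.217  0.875 -0.     0.215] [0.5351 0.2051 0.1039] z-ang 91.36014612630055 [[1.0, -0.004, -0.024], [0.024, -0.001, 1.0], [-0.004, -1.0, -0.001]]
```

View pics/wrist2.png

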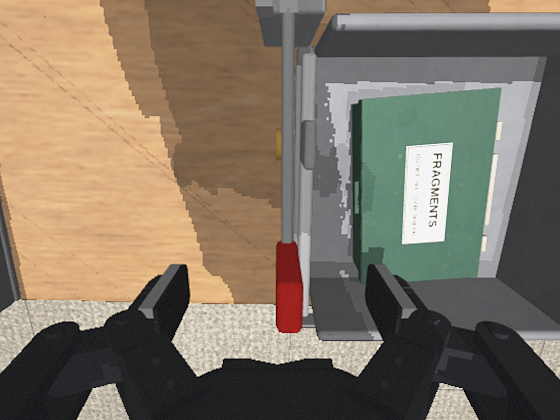

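The tab is centred at column 288 and the jaws at about 277, so the tool sits about 5 mm toward −z. That agrees with the pose error, so I'll correct it and close gently.

```bash
python3 -m creep '[0.4,0,0.6,0,0,0,8.54, 0,0,0,0,0,0,4, 0,0,0,0,0,0,2.4, 0,0,0,0,0,0,2.4]' 30; python3 look.py 3 wrist
```

```text
time: 5.3
tool_pos: [0.5414, 0.213, 0.1058]
tcp_rot: [0.707, -0.707, -0.009, 0.009]
ft_force: [-0.4, 0.4, -0.1]
finger_gap: 0.514
[ 0.249  0.492 -0.195  0.884 -0.     0.224] [0.5414 0.213  0.1058] z-ang 91.46011754196827 [[1.0, 0.001, -0.025], [0.025, 0.0, 1.0], [0.001, -1.0, 0.0]]
```

View pics/wrist3.png

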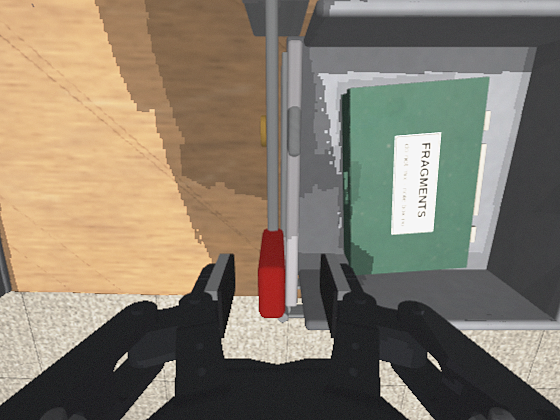

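```bash
python3 -m creep '[-0.2,0.2,-0.2,0,0,0,2.4, 0,0,0,0,0,0,1, 0,0,0,0,0,0,0.5, 0,0,0,0,0,0,0.5, 0,0,0,0,0,0,0.5, 0,0,0,0,0,0,0.5]' 30; python3 look.py 4 wrist
```

```text
time: 5.95
tool_pos: [0.5387, 0.2105, 0.103]
tcp_rot: [-0.707, 0.707, 0.009, -0.009]
ft_force: [-2.3, -4.2, -1.2]
finger_gap: 0.136
[ 0.246  0.49  -0.206  0.876 -0.     0.221] [0.5387 0.2105 0.103 ] z-ang 91.44568416287154 [[1.0, -0.001, -0.025], [0.025, -0.001, 1.0], [-0.001, -1.0, -0.001]]
```

View pics/wrist4.png

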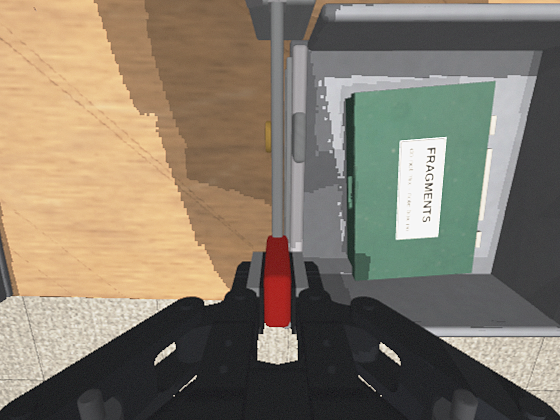

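The tab is pinched (11.6 mm gap against 12 mm nominal). Next I'll press it along its arc about the bar pivot, turning the tool with it.

```bash
python3 -m creep '[0.1,0.36,0,0,0,3.2,0.5, 0.1,0.36,0,0,0,3.2,0.5, 0.1,0.36,0,0,0,3.2,0.5, 0.1,0.36,0,0,0,3.2,0.5, 0,0,0,0,0,0,0.5, 0,0,0,0,0,0,0.5]'; python3 look.py 5 wrist side
```

```text
time: 6.6
tool_pos: [0.5412, 0.2106, 0.0878]
tcp_rot: [-0.701, 0.704, -0.071, -0.088]
ft_force: [-5.3, -3.3, -2.6]
finger_gap: 0.138
[0.221 0.683 0.07  1.178 0.043 0.191] [0.5412 0.2106 0.0878] z-ang 91.44736469271193 [[0.974, -0.223, -0.025], [0.024, -0.007, 1.0], [-0.223, -0.975, -0.001]]
```

View pics/wrist5.png

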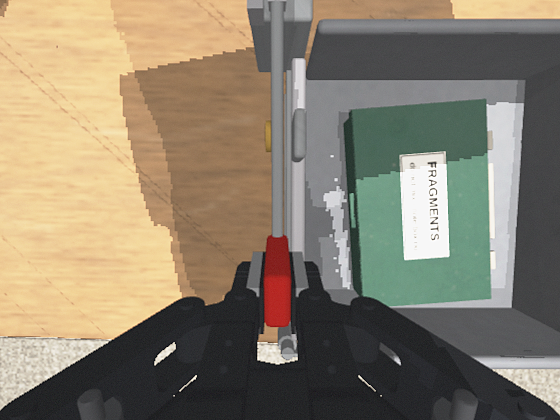

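View pics/side5.png

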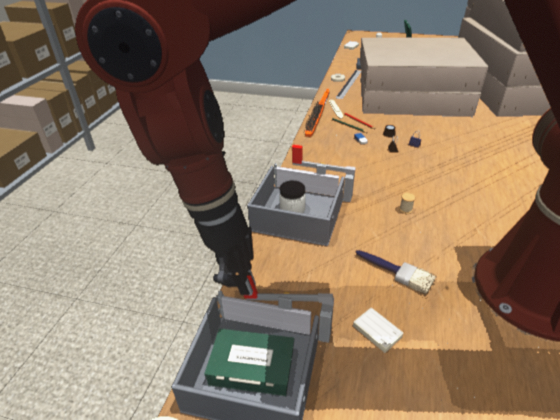

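The tool is tilted 12.9° with the tab still in the pads, and the forces are small. I'll check the bar's slope by depth.

```bash
python3 - <<'E'
from h import *
for n in("wrist4","wrist5"):
    c=dict(np.load(n+".npz"));vs,us=np.mgrid[0:420,0:560];P=world(c,us,vs)
    for v in(10,40,70,100,130,160,190,220): print(n,v,P[v,276].round(4))
E
cat > plan.py <<'E'
from h import *
from workcell import status
from scipy.spatial.transform import Rotation as R
import sys
s=status.sense();M=R.from_quat(np.roll(s["tcp_rot"],-1)).as_matrix();p=np.array(s["tool_pos"])
a=np.radians(float(sys.argv[1]));H=np.array([.5955,.219,0])
w=np.array([0,0,a]);print("rot tool deg",np.degrees(M.T@w).round(2),"v cm",(100*M.T@np.cross(w,p-H)).round(3), "radius",p-H)
E
python3 plan.py 7
```

```text
wrist4 10 [0.4186 0.2062 0.0913]
wrist4 40 [0.4304 0.2065 0.0914]
wrist4 70 [0.4428 0.2068 0.091 ]
wrist4 100 [0.4559 0.2072 0.0916]
wrist4 130 [0.4697 0.2075 0.0915]
wrist4 160 [0.4844 0.2079 0.0914]
wrist4 190 [0.5001 0.2083 0.0904]
wrist4 220 [0.5167 0.2087 0.0904]
wrist5 10 [0.4217 0.2063 0.1031]
wrist5 40 [0.4333 0.2065 0.1006]
wrist5 70 [0.445  0.2068 0.0968]
wrist5 100 [0.4584 0.2072 0.096 ]
wrist5 130 [0.4715 0.2075 0.0913]
wrist5 160 [0.4858 0.2079 0.0872]
wrist5 190 [0.501  0.2083 0.0851]
wrist5 220 [0.5172 0.2087 0.0808]
rot tool deg [-1.56 -6.82 -0.01] v cm [ 0.084 -0.018 -0.666] radius [-0.05434312 -0.00840062  0.08806449]
```

The bar slope is now about 0.23 rad (nose up from z 0.091 to 0.103) and the gate is still shut, so step 1 is met. Now I'll swing about the hinge, starting with about half.

```bash
python3 -m creep '[0.12,-0.03,-0.66,-1.56,-6.82,0,0.5, 0.12,-0.03,-0.66,-1.56,-6.82,0,0.5, 0.12,-0.03,-0.66,-1.56,-6.82,0,0.5, 0.12,-0.03,-0.66,-1.56,-6.82,0,0.5, 0,0,0,0,0,0,0.5]'; python3 look.py 6 wrist side; python3 plan.py 7
```

```text
time: 7.2
tool_pos: [0.551, 0.186, 0.0881]
tcp_rot: [-0.659, 0.7, 0.103, -0.257]
ft_force: [-5.4, -4.3, -4.7]
finger_gap: 0.136
[ 0.235  0.688  0.08   1.179 -0.063 -0.276] [0.551  0.186  0.0881] z-ang 119.69243165940036 [[0.847, -0.194, -0.495], [0.483, -0.111, 0.869], [-0.223, -0.975, -0.001]]
rot tool deg [-1.56 -6.82 -0.  ] v cm [ 0.08  -0.018 -0.671] radius [-0.04455794 -0.03283754  0.08808205]
```

View pics/side6.png

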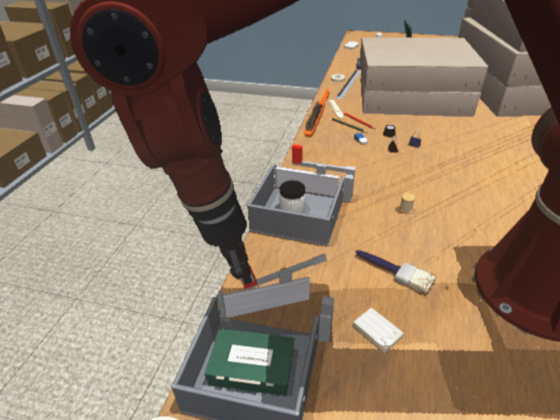

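View pics/wrist6.png

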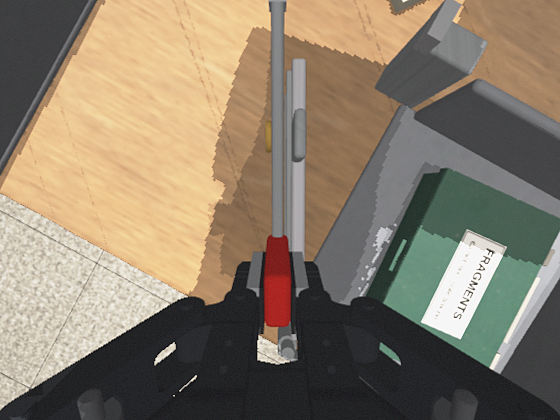

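The gate is 28° open with the bar still lifted and past the post. I'll swing on to about 72°.

```bash
python3 -m creep '[0.12,-0.03,-0.66,-1.56,-6.82,0,0.5, 0.12,-0.03,-0.66,-1.56,-6.82,0,0.5, 0.12,-0.03,-0.66,-1.56,-6.82,0,0.5, 0.12,-0.03,-0.66,-1.56,-6.82,0,0.5, 0.12,-0.03,-0.66,-1.56,-6.82,0,0.5, 0.12,-0.03,-0.66,-1.56,-6.82,0,0.5, 0,0,0,0,0,0,0.5, 0,0,0,0,0,0,0.5]'; python3 look.py 7 wrist
```

```text
time: 8.1
tool_pos: [0.5838, 0.1647, 0.0882]
tcp_rot: [-0.524, 0.617, 0.345, -0.475]
ft_force: [-6.0, -5.2, -6.0]
finger_gap: 0.139
[ 0.255  0.663  0.037  1.07  -0.188 -0.98 ] [0.5838 0.1647 0.0882] z-ang 161.43528140238644 [[0.31, -0.072, -0.948], [0.924, -0.212, 0.318], [-0.224, -0.975, 0.0]]
```

View pics/wrist7.png

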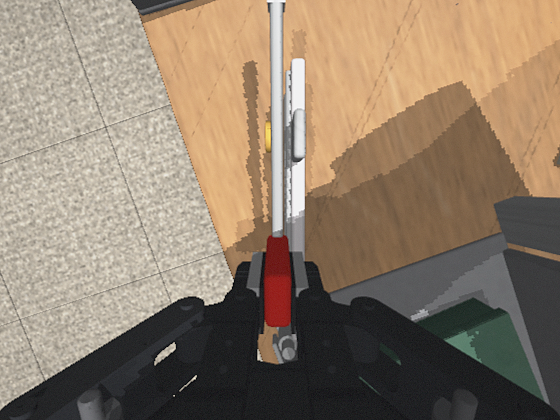

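The gate is at 70° (jaw axis turned from 91.4° to 161.4°). I'll let the bar down along the same arc, then open the jaws part-way.

```bash
python3 -m creep '[-0.1,-0.36,0,0,0,-3.2,0.5, -0.1,-0.36,0,0,0,-3.2,0.5, -0.1,-0.36,0,0,0,-3.2,0.5, -0.1,-0.36,0,0,0,-3.2,0.5, 0,0,0,0,0,0,0.5, 0,0,0,0,0,0,2.2, 0,0,0,0,0,0,3, 0,0,0,0,0,0,4, 0,0,0,0,0,0,4]'; python3 look.py 8 wrist
```

```text
time: 9.05
tool_pos: [0.5855, 0.164, 0.1041]
tcp_rot: [-0.573, 0.575, 0.413, -0.412]
ft_force: [-0.8, -0.2, -0.1]
finger_gap: 0.468
[ 0.154  0.538 -0.12   0.911 -0.002 -1.093] [0.5855 0.164  0.1041] z-ang 161.45353693967928 [[0.318, 0.002, -0.948], [0.948, -0.001, 0.318], [-0.0, -1.0, -0.003]]
```

View pics/wrist8.png

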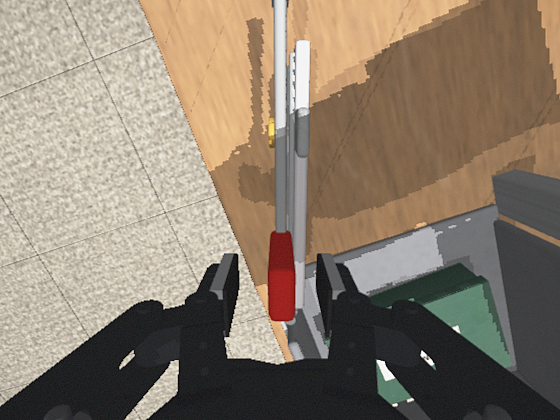

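The jaws stand open with clearance on both sides of the tab, and the force is about zero. I'll lift straight up and clear.

```bash
python3 -m creep '[0,-1,0,0,0,0,4, 0,-2,0,0,0,0,4, 0,-3,0,0,0,0,4, 0,-4,0,0,0,0,4, 0,-4,0,0,0,0,4, 0,-2,0,0,0,0,4, 0,0,0,0,0,0,4, 0,0,0,0,0,0,4]'; python3 look.py 9 wrist side
python3 - <<'E'
from h import *
vs,us=np.mgrid[0:420,0:560]
c=dict(np.load("wrist9.npz"));P=world(c,us,vs)
H=np.array([.5955,.219]);z=P[...,2];r=np.hypot(P[...,0]-H[0],P[...,1]-H[1])
m=(z>.062)&(z<.074)&(r>.08)&(r<.175)&(P[...,1]<.2);g=P[m];k=np.polyfit(g[:,1],g[:,0],1);print("gate top",len(g),"angle from shut line deg",90-np.degrees(np.arctan(k[0]))-0-1.5 , k)
m=(z>.078)&(z<.115)&(r>.07)&(r<.2)&(P[...,1]<.2);g=P[m];rr=r[m];print("bar z vs r",len(g),[(a,np.median(g[(rr>a)&(rr<a+.02),2]).round(4)) for a in(.07,.09,.13,.15,.17) if ((rr>a)&(rr<a+.02)).any()])
for n in("side0","side9"):
    c=dict(np.load(n+".npz"));P=world(c,us,vs);im=c["pixels"].astype(int)
    m=(us>190)&(us<300)&(vs>330)&(im[...,1]>im[...,0]+15)&(P[...,2]>.03);print(n,"tin",m.sum(),np.median(P[m],axis=0).round(4))
    m=(us>250)&(us<356)&(vs>140)&(vs<240)&(P[...,2]>.066)&(P[...,2]<.15);print(n,"jar crate",np.median(P[m],axis=0).round(4),P[m].min(0).round(4))
E
```

```text
time: 9.9
tool_pos: [0.5848, 0.1637, 0.2642]
tcp_rot: [-0.573, 0.575, 0.413, -0.412]
ft_force: [-0.4, -0.3, -0.1]
finger_gap: 0.47
[ 1.530e-01  4.370e-01  1.480e-01  1.281e+00 -1.000e-03 -1.093e+00] [0.5848 0.1637 0.2642] z-ang 161.41715030618073 [[0.319, 0.002, -0.948], [0.948, -0.001, 0.319], [-0.001, -1.0, -0.002]]
gate top 716 angle from shut line deg 70.6119878458101 [0.32276016 0.51912202]
bar z vs r 1260 [(0.07, np.float64(0.0914)), (0.09, np.float64(0.0907)), (0.13, np.float64(0.0912)), (0.15, np.float64(0.0907)), (0.17, np.float64(0.0904))]
side0 tin 3173 [0.5066 0.3165 0.0447]
side0 jar crate [ 0.5323 -0.1353  0.078 ] [ 0.4081 -0.2327  0.066 ]
side9 tin 3203 [0.5058 0.3167 0.0446]
side9 jar crate [ 0.5366 -0.1286  0.0788] [ 0.408  -0.2326  0.066 ]
```

View pics/wrist9.png

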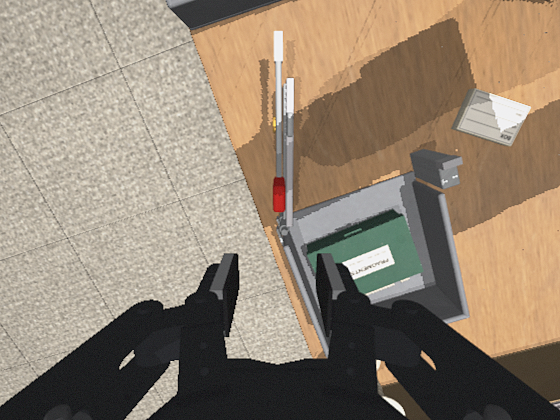

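View pics/side9.png

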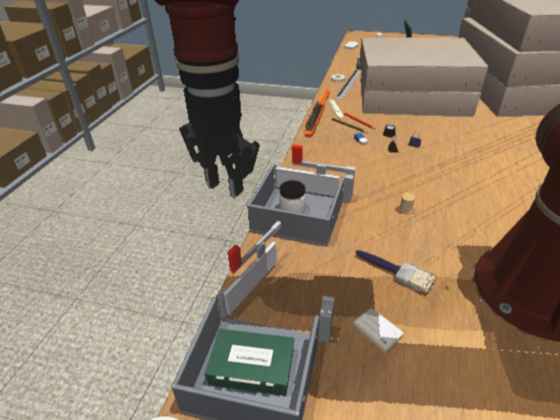

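The gate stands at 70.6°, the bar is level (z 0.091 along its length), the tin hasn't moved and the other gate is shut. The gripper is clear by more than 10 cm, so I'm handing in.

```bash
python3 -c "
from workcell import job
print(job.finish_job())"
```

```text
the job is handed in; nothing more can be done
None
```

The green tin's crate now stands open at about 70°, with its latch bar dropped again, and I handed the job in at about 10 s of the 38 s allowed. I pinched the red tab, pressed it along its arc until the bar had lifted to about 0.23 rad with the gate still shut, and swung the gate about its hinge. Then I let the bar down along the same arc, opened the jaws and lifted clear.

The last checks, from camera depth, all agreed:
- **Gate:** open 70.6° (70° from the tool's own turn).
- **Latch bar:** level at z 0.091 along its length, the same as at the start.
- **Tin:** moved less than 1 mm.
- **Jar crate:** its gate looks shut in the side view. Its near edges are unchanged; the median over its points shifted about 7 mm, and I put that down to the arm being in that view without checking further.
- **Robot:** TCP at z 0.264, touching nothing, with force under 1 N. The largest force I read during the work was about 10 N.

I did not measure that the gate had stopped moving: there was only one picture after release. The job reported no verdict.

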